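# Set up the tea warmer

### The job

Build up the tea warmer on its dark wooden base, in this order: the tea light into the round hollow of the base, the blue ceramic chimney standing on the base around the tea light, the copper plate on the chimney with its plug down inside the chimney's mouth, and last the small cream jug upright in the middle of the plate. Each layer should sit flat and centred on the one below; leave the garlic and the egg timer where they are.

Things in the scene. Friction and masses are not known exactly. Their poses are not given: they have to be found in the camera images.
- base_hollow (a point): Warmer base: a dark brown wooden block, 104 x 104 mm and 14 mm high, fixed to the worktop. The point is the centre of the round hollow in its top, at the level of the block's top face; z is up, x and y run along the block's sides. The hollow is 46 mm across and 6 mm deep, flat-bottomed.
- tealight_c (a point): Tea light in a silver metal cup, round, 38 mm across and 15 mm high, light (15 g). The point is its centre, 7.5 mm above its underside; z is up. In the hollow it stands 9 mm out above the block's top.
- chimney_c (a point): Chimney: a round blue ceramic tube, open at both ends, 68 mm across outside, 56 mm inside (wall 6 mm), 55 mm high, with small dark air holes. It stands upright, about 140 g; the point is its centre on its axis, 27.5 mm above its lower end; z is along its axis, up. Either end serves as the top.
- plate_c (a point): Heat plate: a round copper disc 64 mm across and 8 mm thick, with dark radial slots on its top face; below it a round plug 47 mm across and 6 mm deep, which drops into the chimney's mouth. Overall 14 mm high, 120 g; it lies with the plug down. The point is on its axis, half-way up the disc: 10 mm above the plug's underside and 4 mm below the top face; z is up.
- jug_c (a point): Small cream-white jug, standing upright, about 160 g, 85 mm high, round body up to 67 mm across (nearly as wide from 25 to 60 mm up), flat foot 56 mm across. The point is on the axis of the body, half-way up (42.5 mm above the foot); z is up. The handle reaches out along the point's -y axis, to 68 mm from the axis of the body; the spout is at +y. The body can be gripped across its x axis.
- garlic_c (a point): Bystander: a head of garlic, 56 mm across and 56 mm high, loose; the point is its centre, 28 mm up. Not to be disturbed.
- egg_timer_c (a point): Bystander: a round kitchen timer with a red top and a white lower half, 59 mm across and 52 mm high, loose; the point is its centre, 26 mm up. Not to be disturbed.
Not all that is in view belongs to the job. What is shaped like the part that bears tealight_c but turquoise is not meant. Of the things shaped like the part that bears plate_c, the copper one is meant.

How it is judged:
On the way, in this order (a step that is already met when the one before it is completed fails the run):
1. the tea light lies flat in the hollow of the base (horizontal distance between tealight_c and base_hollow below 0.008 m and z of tealight_c in the frame of base_hollow between -0.0015 and 0.0045 m and angle between tealight_c's own z axis and vertical below 0.06 rad), for 0.2 s.
2. the chimney stands on the base around the tea light (all of step 1 and horizontal distance between chimney_c and base_hollow below 0.012 m and z of chimney_c in the frame of base_hollow between 0.0245 and 0.0305 m and angle between chimney_c's own z axis and vertical below 0.06 rad), for 0.2 s.
3. the plate lies flat on the chimney, plug inside (horizontal distance between plate_c and chimney_c below 0.008 m and z of plate_c in the frame of base_hollow between 0.056 and 0.062 m and angle between each of plate_c, chimney_c's own z axis and vertical below 0.06 rad and horizontal distance between chimney_c and base_hollow below 0.012 m and z of chimney_c in the frame of base_hollow between 0.0245 and 0.0305 m), for 0.2 s.
4. the jug stands on the plate (horizontal distance between jug_c and plate_c below 0.012 m and z of jug_c in the frame of base_hollow between 0.1025 and 0.1085 m and angle between each of jug_c, plate_c's own z axis and vertical below 0.06 rad and horizontal distance between plate_c and chimney_c below 0.008 m and z of plate_c in the frame of base_hollow between 0.056 and 0.062 m), for 0.2 s.
At the end, for the whole second after the job is handed in: Tea light in the hollow (within 8 mm of its centre); chimney on the base around it (12 mm); plate on the chimney, plug inside (8 mm of its axis); jug on the plate (12 mm). Each within 3 mm of seated height, upright within 0.06 rad, released, at rest; garlic and timer moved at most 30 mm (all of step 2 and all of step 4 and linear speed of each of tealight, chimney, plate, jug below 0.02 m/s); the robot touches nothing.
It fails at once if the garlic is moved by more than 30 mm (distance of garlic_c from where it was at the start of the episode above 0.03 m).
It fails at once if the egg timer is moved by more than 30 mm (distance of egg_timer_c from where it was at the start of the episode above 0.03 m).
It also fails if it takes over 102 s, if anything falls off the work surface, if the arm or the gripper's body presses on something with over 40 N, if the wrist force passes 120 N, or if a joint passes its speed limit or range.

### The arm

A 6-joint arm with a two-finger parallel gripper is mounted at the origin on a cart in front of the work surface, level with it; the furniture and walls round the work are solid. World frame = base frame: x ahead of the robot, y to its left, z up, the work surface at z = 0. Lengths are in m, angles in rad, forces in N, time in s.
With the tool pointing down it reaches from about 0.35 to 0.925 m from the base axis. Payload 6.4 kg.
Tool frame: the origin (TCP) lies midway between the tips of the shut fingers; the grasp point (between the pads) lies 19 mm behind it; z points along the fingers, x is the direction in which the jaws open and shut, and the axes are right-handed (so a half turn about z gives the same grasp; the last joint's range is limited). The gripper opens to 85 mm and grips with 20 to 120 N. Pads are 22 mm wide; open, the fingers measure 114 mm over their backs; the gripper's body (76 mm by 85 mm) begins 54 mm behind the grasp point. The pads swing forward as they close: fully open they stand 13 mm farther back than shut.
Start: joints at [1.161, 0.245, 1.558, -0, 1.339, -0.174], TCP at [0.152, 0.632, 0.211] pointing down, gripper open.
Joint ranges: [-3.13, 3.13], [-1.02, 2.26], [0.13, 2.54], [-0.95, 4.09], [0.21, 2.88], [-2.74, 2.74]. Speed limits (rad/s): [2.57, 2.57, 3.14, 3.14, 3.14, 3.14].

### API

Orientations are given as a unit quaternion [w, x, y, z].
In Python, from rig import robot, viewer gives the robot as it stands.
- The arm moves only by the shell command python3 -m inch 'ROWS' [FORCE]. ROWS is JSON, a list of rows, each a list of 7 numbers: the shift along the world's x, y, z in cm, then the turn, a rotation vector about the world's x, y, z in rad, then the closure, from 0 (fully open) to 1 (shut). In form: [[tx, ty, tz, ax, ay, az, fingers], ...]. A call has 1 to 5 rows; each row shifts and turns the commanded pose from where the row before left it; what a row does not reach is not made up. A row lasts 1/12 s, in which the tool goes at most 41.7 mm and 7.16 degrees, less where a joint would pass 70% of its speed; a pose out of reach is approached as far as the arm can. A call is refused whole if a number of a shift passes 4.17 or a number of a turn 0.125, either way. A call with a gripper value outside its range is refused whole. The fingers move at their own pace and stop on an object; FORCE is the grip in N (left out, the last holds). Time passes only in rows, so rows that do not move let the fingers close. It gives the time, the measured TCP pose, the force and the opening at its end, in the units of the state.
- robot.state(): the state, without advancing time (a new reading comes with each control period).
- viewer.snapshot(name): name is "scene" or "top" or "wrist"; returns (picture, depth): 420x560x3 uint8, red, green, blue; 420x560 float32, m along the optical axis (not along the pixel's ray), 0 where there is no reading.
- viewer.camera_params(name): a dict with "camera_matrix" (3x3 intrinsics, pixels), "rvec" (rotation vector, rad) and "tvec" (3), from world to camera coordinates, as OpenCV has them. Camera axes: x right, y down, z forward; pixel columns grow to the right and rows downward; lengths in m; the calibration is good to about 2 mm. A picture is of the moment at which its call begins: read the wrist's pose just before it. camera_params takes no time and is no camera call; for the wrist camera it gives the pose at the moment of the call.
- robot.sign_off(): hands the job in, once; it reports no verdict.
The state is a dict: "clock": time; "q": joint angles; "joint_vel": joint speeds; "effort": joint torques, N m; "tcp_pos": TCP position; "ee_rot": TCP orientation; "wrist_force": force on the tool from outside, world axes, zero at the start; "moment": the same for the moment, N m; "grip_width": opening from 0.0 (shut) to 1.0 (fully open).
Only numpy, scipy, OpenCV 4.12 (cv2) and the standard library are available. Lean on these libraries where they do the work, as an engineer would, in place of code of your own. Each camera call takes 0.05 s, during which the arm holds its last target. There are 200 camera calls.

## Working session

There is one attempt and no reset: what is moved stays moved. The work goes in short steps, Python scripts to look and compute and a shell command to move; the robot and the scene stay as the last step left them, time stands still between calls to the robot, and variables do not carry over. Pictures are saved under pics/ and viewed, about 12 in all and at most 16, crops included, and the job is handed in when it is done.

```bash
mkdir -p pics
cat > h.py <<'E'
import numpy as np, cv2
from rig import robot, viewer
def cam(n):
    p=viewer.camera_params(n); R,_=cv2.Rodrigues(np.array(p["rvec"],float)); return np.array(p["camera_matrix"]),R,np.array(p["tvec"],float).ravel()
def snap(n,name):
    c=cam(n); im,d=viewer.snapshot(n); cv2.imwrite(f"pics/{name}.png",im[...,::-1]); np.savez(f"pics/{name}.npz",im=im,d=d,K=c[0],R=c[1],t=c[2]); return im,d,c
def cloud(d,c):
    K,R,t=c; v,u=np.mgrid[:d.shape[0],:d.shape[1]]
    P=np.stack([(u-K[0,2])/K[0,0]*d,(v-K[1,2])/K[1,1]*d,d],-1); return (P-t)@R
def ray(u,v,z,c):
    K,R,t=c; r=R.T@np.linalg.inv(K)@[u,v,1]; o=-R.T@t; return o+r*(z-o[2])/r[2]
E
python3 - <<'E'
from h import *
print(robot.state())
for n in ["top","scene"]:
    im,d,c=snap(n,n+"0"); print(n,-c[1].T@c[2],c[1][2])
E
```

```text
{'clock': 0.0, 'q': array([ 1.16087987e+00,  2.45804078e-01,  1.55903495e+00, -2.14885123e-05,
        1.33869658e+00, -1.74113989e-01]), 'joint_vel': array([-1.32212015e-03, -7.95178012e-04,  1.26454772e-03,  7.74864383e-04,
        4.11717587e-04,  7.50712906e-05]), 'effort': array([ 6.56014672e-04, -4.29527378e+01, -3.26118851e+01, -1.18132134e-04,
        5.67058931e-03,  5.68158111e-05]), 'tcp_pos': array([0.15161888, 0.63144664, 0.2096755 ]), 'ee_rot': array([ 4.69306433e-04,  7.85371673e-01,  6.19023740e-01, -8.50663687e-04]), 'wrist_force': array([ 0.76319901, -0.09302402, -0.08875536]), 'moment': array([-0.00907184, -0.01459468,  0.00442242]), 'grip_width': 0.9966074182303282}
top [0.34734965 0.04961678 1.01925473] [ 0.12900589  0.01188366 -0.99157262]
scene [-0.02731439 -0.31229261  0.63496259] [ 0.60300981  0.4391889  -0.66595216]
```

View pics/top0.png

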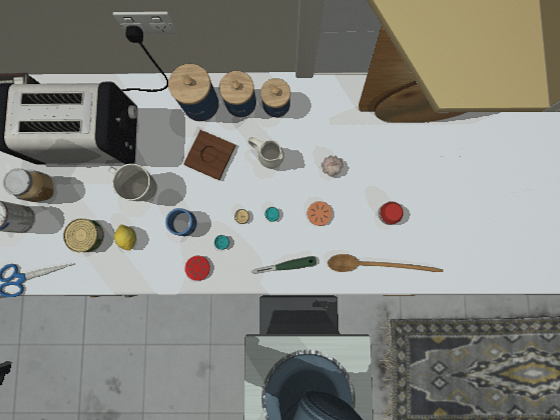

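View pics/scene0.png

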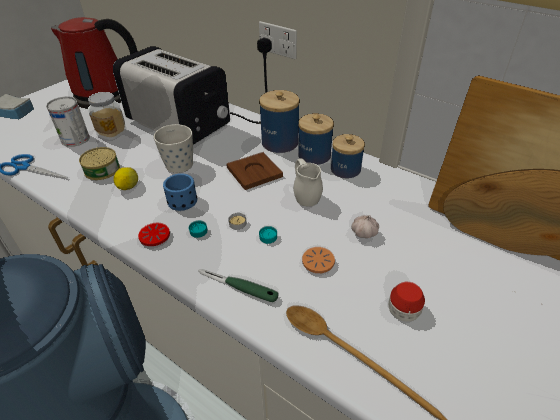

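Top view, possible matches: silver tea light (242,216) against turquoise ones at (272,214) and (222,242). Copper plate (320,213) against the red one at (198,268). Chimney (181,222). Jug (266,152) against the dotted cup (134,182). Base (210,155), garlic (333,166), timer (391,212). By the description I choose the silver cup and the copper disc; next I measure, with a crop to check.

Run:
```python
from h import *
f=np.load("pics/top0.npz"); im,d=f["im"],f["d"]; c=(f["K"],f["R"],f["t"])
P=cloud(d,c)
print("table z",np.median(P[180:280,420:520,2]))
ROI=dict(tea=(242,216,11),copper=(320,213,17),chim=(181,222,20),jug=(266,152,24),base=(210,155,32),garlic=(333,166,15),timer=(391,212,15))
for k,(u,v,r) in ROI.items():
    w=P[v-r:v+r,u-r:u+r]; z=w[...,2]; ok=d[v-r:v+r,u-r:u+r]>0
    zt=np.percentile(z[ok],97); m=(z>0.005)&ok
    if k=="base": m&=z<0.025
    hi=ok&(z>zt-0.006)
    (cx,cy),rad=cv2.minEnclosingCircle(w[hi][:,:2].astype(np.float32))
    print(k,"zt %.3f"%zt,"hi centre %.3f %.3f r %.3f"%(cx,cy,rad),"bbox",w[m].min(0).round(3),w[m].max(0).round(3))
    if k in("base","jug"): print(cv2.minAreaRect(w[m if k=="base" else hi][:,:2].astype(np.float32)))
crop=cv2.resize(im[110:260,150:420],None,fx=2.9,fy=2.9,interpolation=cv2.INTER_CUBIC); cv2.imwrite("pics/crop0.png",crop[...,::-1])
```

```text
table z 0.0002956713096774769
tea zt 0.014 hi centre 0.454 0.169 r 0.019 bbox [0.435 0.15  0.005] [0.473 0.193 0.02 ]
copper zt 0.017 hi centre 0.461 -0.034 r 0.032 bbox [ 0.43  -0.075  0.005] [ 0.493 -0.001  0.021]
chim zt 0.056 hi centre 0.437 0.321 r 0.034 bbox [0.404 0.283 0.005] [0.49  0.381 0.059]
jug zt 0.084 hi centre 0.618 0.099 r 0.044 bbox [0.57  0.045 0.005] [0.691 0.166 0.089]
((0.61192387342453, 0.10039225220680237), (0.07970695942640305, 0.052521008998155594), 82.39046478271484)
base zt 0.017 hi centre 0.620 0.257 r 0.073 bbox [0.546 0.179 0.005] [0.703 0.336 0.02 ]
((0.6289040446281433, 0.25396618247032166), (0.15230679512023926, 0.1545110046863556), 85.1473388671875)
garlic zt 0.045 hi centre 0.585 -0.067 r 0.019 bbox [ 0.558 -0.106  0.005] [ 0.612 -0.041  0.057]
timer zt 0.053 hi centre 0.459 -0.215 r 0.024 bbox [ 0.431 -0.256  0.005] [ 0.495 -0.185  0.055]
```

View pics/crop0.png

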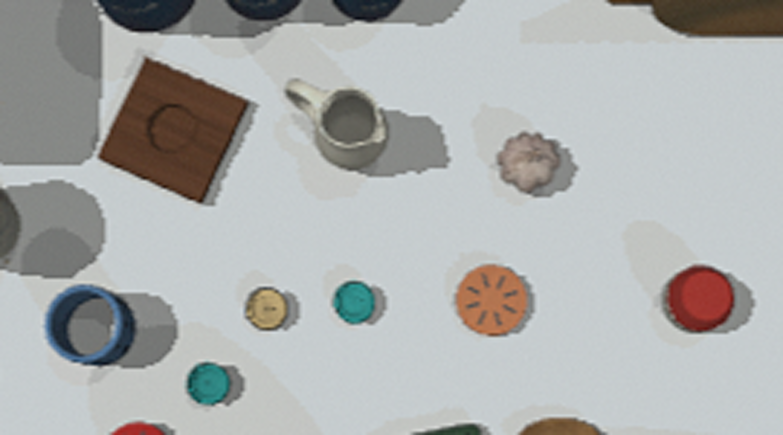

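The crop confirms it: the silver/wax cup is at (267,308), the copper disc at (492,300), and the jug handle points up-left, i.e. toward +x+y, so one jaw angle of about -31° suits the whole job. I go above the tea light.

```bash
R='[2,-3.08,0,0,0,-0.124,0.35]'
python3 -m inch '[[2,-3.08,0,0,0,-0.124,0.35],[2,-3.08,0,0,0,-0.124,0.35],[2,-3.08,0,0,0,-0.124,0.35],[2,-3.08,0,0,0,-0.124,0.35],[2,-3.08,0,0,0,-0.124,0.35]]' 40
python3 -m inch '[[2,-3.08,0,0,0,-0.124,0.35],[2,-3.08,0,0,0,-0.124,0.35],[2,-3.08,0,0,0,-0.124,0.35],[2,-3.08,0,0,0,-0.124,0.35],[2,-3.08,0,0,0,-0.124,0.35]]'
python3 -m inch '[[2,-3.08,0,0,0,-0.124,0.35],[2,-3.08,0,0,0,-0.124,0.35],[2,-3.08,0,0,0,-0.124,0.35],[2,-3.08,0,0,0,-0.124,0.35],[2,-3.08,0,0,0,-0.124,0.35]]'
python3 -m inch '[[0,0,0,0,0,0,0.35],[0,0,0,0,0,0,0.35]]'
python3 - <<'E'
from h import *
s=robot.state();print(s)
im,d,c=snap("wrist","w1"); print(-c[1].T@c[2],c[1][2])
E
```

```text
clock: 0.52
tcp_pos: [0.2521, 0.4763, 0.2102]
ee_rot: [0.0, 0.938, 0.347, -0.0]
wrist_force: [0.9, -1.0, 0.4]
grip_width: 0.655
clock: 0.93
tcp_pos: [0.3522, 0.3223, 0.2105]
ee_rot: [0.0, 0.999, 0.045, -0.0]
wrist_force: [0.7, -0.0, 0.3]
grip_width: 0.65
clock: 1.35
tcp_pos: [0.4522, 0.1683, 0.2105]
ee_rot: [0.0, 0.965, -0.263, -0.0]
wrist_force: [0.7, 1.1, 0.0]
grip_width: 0.647
clock: 1.52
tcp_pos: [0.4523, 0.1686, 0.2104]
ee_rot: [0.0, 0.965, -0.261, -0.0]
wrist_force: [0.4, 0.6, -0.1]
grip_width: 0.655
{'clock': 1.5167, 'q': array([ 1.21266025e-01, -1.57461262e-01,  1.97477726e+00,  2.73439772e-04,
        1.32520202e+00,  6.49238903e-01]), 'joint_vel': array([ 0.05361633, -0.01306775,  0.01528825,  0.00848984,  0.00427091,
       -0.00645825]), 'effort': array([ -1.5416526 , -25.55627167, -32.92745948,  -0.09859165,
        -0.05508432,   0.04117086]), 'tcp_pos': array([0.45228857, 0.1686241 , 0.21040353]), 'ee_rot': array([ 5.09901165e-05,  9.65348664e-01, -2.60963072e-01, -4.78600213e-04]), 'wrist_force': array([ 0.36400115,  0.55461929, -0.14787062]), 'moment': array([ 0.01473313, -0.0372801 ,  0.01232851]), 'grip_width': 0.6547860113383298}
[0.4892025  0.23016253 0.37469107] [-0.14076383 -0.2421098  -0.95998354]
```

View pics/w1.png

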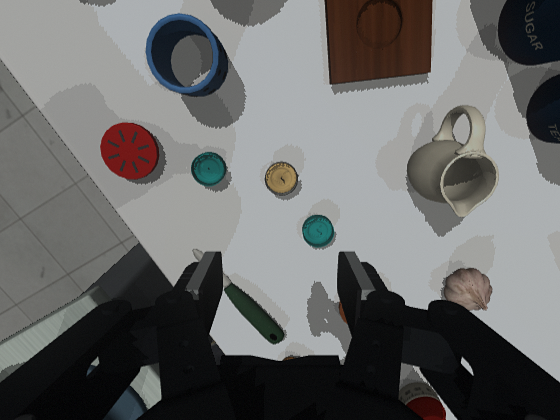

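The wrist view shows the silver tea light at (282,178), fingers at (210,270)/(355,270), hollow at (380,22), chimney at (187,55) and the jug with its handle at (465,115). Next I measure these from the wrist and top pictures.

```bash
cat >> h.py <<'E'
def load(n):
    f=np.load(f"pics/{n}.npz"); return f["im"],f["d"],(f["K"],f["R"],f["t"])
def blob(mask,u,v,r):
    m=np.zeros(mask.shape,np.uint8); cv2.circle(m,(u,v),r,1,-1); m&=mask.astype(np.uint8)
    n,l,s,_=cv2.connectedComponentsWithStats(m); k=1+np.argmax(s[1:,4]); 
    cs,_=cv2.findContours((l==k).astype(np.uint8),cv2.RETR_EXTERNAL,cv2.CHAIN_APPROX_NONE); return cs[0].reshape(-1,2)
def circ(cnt,z,c):
    W=np.array([ray(u,v,z,c)[:2] for u,v in cnt]); A=np.c_[2*W,np.ones(len(W))]; s=np.linalg.lstsq(A,(W**2).sum(1),rcond=None)[0]
    return s[:2],np.sqrt(s[2]+s[:2]@s[:2])
E
python3 - <<'E'
from h import *
im,d,c=load("w1"); P=cloud(d,c); hsv=cv2.cvtColor(im,cv2.COLOR_RGB2HSV)
# tips
for sl in [(255,300,185,225),(255,300,335,385)]:
    a,b,e,f=sl; w=P[a:b,e:f].reshape(-1,3); q=w[(w[:,2]>0.1)]; print("tip zmin",np.percentile(q[:,2],[0,2,10]).round(4), q[q[:,2]<np.percentile(q[:,2],5)].mean(0).round(3), "y max",len(q))
z=P[...,2]
def top(u,v,r,h,tol=.005):
    cnt=blob((abs(z-h)<tol),u,v,r); return circ(cnt,h,c)
print("tea",top(282,178,26,.015))
print("chim",top(187,52,52,.055))
# tea by colour
cnt=blob((hsv[...,1]>60)&(hsv[...,0]<30),282,178,24); print("tea wax",circ(cnt,.015,c))
# hollow: z ~ .008
cnt=blob((abs(z-.008)<.003),380,22,28); print("hollow",circ(cnt,.011,c), ray(380,22,.014,c))
im,d,c=load("top0"); hsv=cv2.cvtColor(im,cv2.COLOR_RGB2HSV)
m=((hsv[...,0]<20)|(hsv[...,0]>170))&(hsv[...,1]>80)&(hsv[...,2]<150)
b=blob(m,210,155,40); W=np.array([ray(u,v,.014,c)[:2] for u,v in b]).astype(np.float32); print("base",cv2.minAreaRect(W))
b=blob((hsv[...,0]<20)&(hsv[...,1]>90),320,213,22); print("copper",circ(b,.014,c))
E
```

```text
tip zmin [0.2358 0.2386 0.2441] [0.429 0.182 0.239] y max 1539
tip zmin [0.2352 0.2389 0.2448] [0.477 0.154 0.239] y max 1766
tea (array([0.45506587, 0.1683898 ]), np.float64(0.016467340809358643))
chim (array([0.43891212, 0.32070296]), np.float64(0.03351794475336335))
tea wax (array([0.45559748, 0.16934897]), np.float64(0.01716155817231949))
hollow (array([0.62174597, 0.25621353]), np.float64(0.021974499857910612)) [0.62250981 0.25650326 0.014     ]
base ((0.6189177632331848, 0.25472524762153625), (0.10470836609601974, 0.10295692086219788), 65.94673156738281)
copper (array([ 0.46062777, -0.03491625]), np.float64(0.029936306036602068))
```

Run:
```python
from h import *
im,d,(K,R,t)=load("w1"); P=cloud(d,(K,R,t))
for X in ([.4523,.1686,.2104],[.4523,.1686,.2294],[.477,.154,.2154],[.477,.154,.239]):
    p=K@(R@np.array(X)+t); print(X,(p[:2]/p[2]).round(0),p[2].round(3))
for u in (207,350):
    for v in range(244,300,5): print(u,v,P[v,u].round(4),im[v,u])
```

```text
[0.4523, 0.1686, 0.2104] [278. 248.] 0.178
[0.4523, 0.1686, 0.2294] [278. 263.] 0.16
[0.477, 0.154, 0.2154] [330. 252.] 0.173
[0.477, 0.154, 0.239] [338. 273.] 0.15
207 244 [0.3304 0.1404 0.001 ] [161 162 159]
207 249 [0.3269 0.1349 0.0019] [162 163 159]
207 254 [0.4304 0.1944 0.2427] [68 70 70]
207 259 [0.4321 0.1943 0.2495] [67 70 69]
207 264 [0.4321 0.1931 0.2523] [67 69 69]
207 269 [0.433  0.1927 0.257 ] [52 54 53]
207 274 [0.4342 0.1925 0.2621] [22 22 22]
207 279 [0.4349 0.1921 0.266 ] [24 23 23]
207 284 [0.4337 0.1903 0.266 ] [19 19 19]
207 289 [0.4331 0.1889 0.2671] [16 17 17]
207 294 [0.4321 0.1873 0.2674] [18 18 20]
207 299 [0.4305 0.1851 0.2667] [15 15 14]
350 244 [0.4871 0.0488 0.001 ] [170 175 177]
350 249 [0.484  0.0429 0.0016] [173 177 178]
350 254 [0.4862 0.1613 0.2418] [68 69 70]
350 259 [0.4853 0.1626 0.2484] [68 69 69]
350 264 [0.4844 0.1632 0.2534] [62 64 63]
350 269 [0.4836 0.1639 0.2583] [24 24 26]
350 274 [0.4829 0.1646 0.2628] [22 23 22]
350 279 [0.4818 0.1619 0.2616] [22 23 23]
350 284 [0.481  0.1611 0.2637] [20 21 21]
350 289 [0.48   0.1592 0.2637] [17 18 18]
350 294 [0.4791 0.1579 0.2647] [16 15 16]
350 299 [0.478  0.1557 0.2645] [15 14 15]
```

```bash
python3 -m inch '[[0.3,0.05,-3.8,0,0,0,0.35],[0,0,-3.8,0,0,0,0.35],[0,0,-3.8,0,0,0,0.35],[0,0,-3.8,0,0,0,0.35],[0,0,-2.8,0,0,0,0.35]]'
python3 -m inch '[[0,0,0,0,0,0,0.35]]'
python3 - <<'E'
from h import *
s=robot.state()
im,d,c=snap("wrist","w2"); P=cloud(d,c)
for v in range(225,300,6): print(v,P[v,207].round(4),P[v,350].round(4))
E
```

```text
clock: 1.98
tcp_pos: [0.452, 0.1717, 0.0277]
ee_rot: [0.001, 0.966, -0.258, -0.002]
wrist_force: [0.3, 0.2, 0.4]
grip_width: 0.648
clock: 2.07
tcp_pos: [0.4484, 0.1711, 0.0247]
ee_rot: [0.002, 0.966, -0.258, -0.006]
wrist_force: [-1.4, 0.6, -1.0]
grip_width: 0.65
225 [0.4119 0.1977 0.0008] [0.4898 0.1534 0.0014]
231 [0.4096 0.1944 0.0008] [0.488  0.1496 0.0009]
237 [0.4076 0.1911 0.0015] [0.4862 0.1458 0.0007]
243 [ 4.046e-01  1.873e-01 -2.000e-04] [0.4844 0.1426 0.0016]
249 [0.4029 0.1842 0.0013] [0.4826 0.1386 0.001 ]
255 [0.4267 0.1965 0.0579] [0.4826 0.1648 0.0582]
261 [0.428  0.1959 0.064 ] [0.4815 0.1649 0.0633]
267 [0.4291 0.1953 0.0697] [0.4805 0.1655 0.0689]
273 [0.4307 0.1951 0.0759] [0.4797 0.1665 0.0749]
279 [0.432  0.1948 0.0814] [0.4786 0.1654 0.077 ]
285 [0.4303 0.1925 0.0808] [0.4775 0.1631 0.0771]
291 [0.4293 0.1906 0.0817] [0.4764 0.1613 0.0782]
297 [0.4279 0.1885 0.0818] [0.4752 0.1587 0.0779]
```

View pics/w2.png

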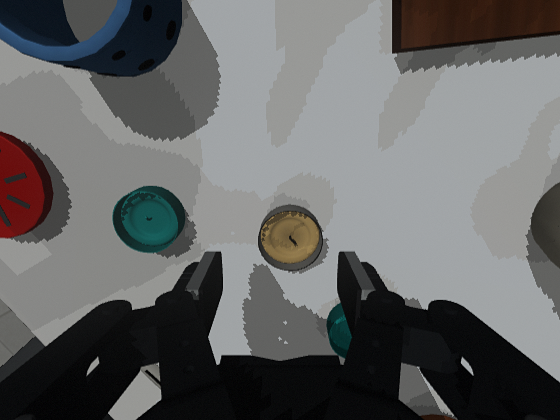

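```bash
python3 -m inch '[[0,0,0,0,0,0,0.35],[0,0,0,0,0,0,0.35]]'
python3 - <<'E'
from h import *
s=robot.state(); print(s["q"].round(3),s["joint_vel"].round(3),s["effort"].round(1),s["tcp_pos"])
E
```

```text
clock: 2.28
tcp_pos: [0.4567, 0.1714, 0.0333]
ee_rot: [-0.001, 0.966, -0.259, 0.002]
wrist_force: [-0.4, -0.6, 1.1]
grip_width: 0.651
[0.126 0.113 2.074 0.    0.95  0.65 ] [-0.006 -0.011 -0.006  0.002 -0.006 -0.001] [  0.1 -29.5 -24.9   0.    0.   -0. ] [0.45668715 0.17140178 0.03326505]
```

```bash
python3 -m inch '[[-0.1,-0.25,-0.8,0,0,0,0.35],[0,0,-0.8,0,0,0,0.35],[0,0,-0.7,0,0,0,0.35],[0,0,0,0,0,0,0.35],[0,0,0,0,0,0,0.35]]'
python3 - <<'E'
from h import *
print(robot.state()["tcp_pos"])
im,d,c=snap("wrist","w3"); P=cloud(d,c)
for v in range(245,275,5): print(v,P[v,207].round(4),P[v,350].round(4))
cv2.imwrite("pics/w3c.png",cv2.resize(im[170:320,160:420],None,fx=2.5,fy=2.5)[...,::-1])
E
```

```text
clock: 2.7
tcp_pos: [0.4533, 0.1679, 0.0072]
ee_rot: [0.0, 0.966, -0.26, -0.001]
wrist_force: [-0.3, -0.1, -0.3]
grip_width: 0.647
[0.45330055 0.16787874 0.00720814]
245 [0.4174 0.1878 0.001 ] [0.4891 0.1465 0.0017]
250 [0.4157 0.1852 0.0012] [0.4877 0.1435 0.0011]
255 [0.4314 0.1933 0.0402] [0.4871 0.1613 0.0407]
260 [0.4329 0.1931 0.0465] [0.4862 0.1623 0.0466]
265 [0.4334 0.1924 0.0505] [0.4853 0.1625 0.0509]
270 [0.4344 0.192  0.0553] [0.4845 0.1628 0.055 ]
```

View pics/w3c.png

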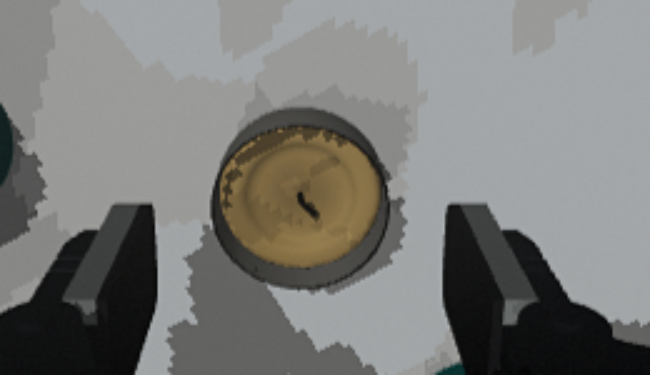

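```bash
python3 -m inch '[[0,0,0,0,0,0,0.45],[0,0,0,0,0,0,0.45],[0,0,0,0,0,0,0.45]]'
python3 -m inch '[[0,0,-0.4,0,0,0,0.45],[0,0,0,0,0,0,0.45]]'
python3 - <<'E'
from h import *
im,d,c=snap("wrist","w4"); P=cloud(d,c)
print(im[252:256,190:240,0])
for v in range(240,275,5): print(v,P[v,212:220:4].round(4).tolist())
K,R,t=c
z=P[...,2]; print("tea top z",np.percentile(z[230:260,260:295],[10,50,90]))
E
python3 -m inch '[[0,0,-0.4,0,0,0,0.45],[0,0,0,0,0,0,0.45]]'
```

```text
clock: 3.0
tcp_pos: [0.4541, 0.1681, 0.0081]
ee_rot: [-0.0, 0.966, -0.259, 0.0]
wrist_force: [-0.0, 0.2, -0.1]
grip_width: 0.552
clock: 3.17
tcp_pos: [0.4535, 0.168, 0.0033]
ee_rot: [0.0, 0.966, -0.259, -0.0]
wrist_force: [-1.2, -0.1, 0.8]
grip_width: 0.55
[[155 156 157 156 157 156 157 157 155 156 156 155 156 155 155 156 156 155
  156 156 157 157 159 155  81  62  62  65  65  65  64  62  64  65  64  30
   21  25  23  20  27 163 158 157 156 155 158 156 157 156]
 [156 155 156 156 157 157 155 156 158 156 157 157 157 155 158 157 156 155
  157 156 156 157 161 126  64  61  65  65  64  66  64  65  65  67  48  24
   25  25  25  18   8 164 159 157 156 156 156 157 156 156]
 [156 157 156 156 156 156 157 157 156 156 156 156 157 155 156 156 154 157
  155 157 156 159 156  80  62  64  65  65  64  64  64  64  66  66  30  21
   26  26  21  21  11 153 159 157 156 156 155 155 155 156]
 [156 157 156 155 155 156 155 156 157 156 155 155 157 156 156 154 156 156
  156 157 159 161 125  62  63  64  65  63  65  64  64  63  67  62  25  24
   25  24  22  18  13 115 159 157 157 155 157 155 157 156]]
240 [[0.4233, 0.1899, 0.0009], [0.4254, 0.1889, 0.0014]]
245 [[0.4218, 0.1875, 0.0013], [0.4235, 0.1862, 0.0006]]
250 [[0.42, 0.1849, 0.0012], [0.4343, 0.1921, 0.0313]]
255 [[0.4183, 0.1823, 0.0012], [0.4356, 0.1918, 0.0377]]
260 [[0.4347, 0.192, 0.042], [0.4361, 0.1911, 0.042]]
265 [[0.4352, 0.1913, 0.046], [0.437, 0.1907, 0.047]]
270 [[0.4367, 0.1913, 0.0521], [0.4379, 0.1904, 0.0518]]
tea top z [0.0074729  0.00832132 0.009627  ]
clock: 3.38
tcp_pos: [0.4534, 0.168, -0.0009]
ee_rot: [0.0, 0.966, -0.259, -0.001]
wrist_force: [-0.1, -0.1, -0.8]
grip_width: 0.553
```

```bash
python3 -m inch '[[0,0,-0.4,0,0,0,0.45],[0,0,-0.4,0,0,0,0.45],[0,0,0,0,0,0,0.45]]'
python3 - <<'E'
from h import *
im,d,c=snap("wrist","w5"); P=cloud(d,c)
for v in range(240,275,5): print(v,P[v,212:220:4].round(4).tolist())
cv2.imwrite("pics/w5c.png",cv2.resize(im[170:320,160:420],None,fx=2.5,fy=2.5)[...,::-1])
E
```

```text
clock: 3.63
tcp_pos: [0.4531, 0.1679, -0.0092]
ee_rot: [0.0, 0.966, -0.259, -0.001]
wrist_force: [0.1, -0.6, 0.7]
grip_width: 0.548
240 [[0.4274, 0.1926, -0.0002], [0.4299, 0.1919, 0.0013]]
245 [[0.4261, 0.1904, 0.0003], [0.4283, 0.1896, 0.0014]]
250 [[0.4247, 0.1881, 0.0008], [0.4339, 0.192, 0.0188]]
255 [[0.4231, 0.1857, 0.0008], [0.4352, 0.1917, 0.025]]
260 [[0.4343, 0.192, 0.0297], [0.4358, 0.191, 0.0296]]
265 [[0.4346, 0.191, 0.0331], [0.4368, 0.1907, 0.0348]]
270 [[0.4355, 0.1907, 0.0379], [0.4373, 0.1902, 0.0388]]
```

View pics/w5c.png

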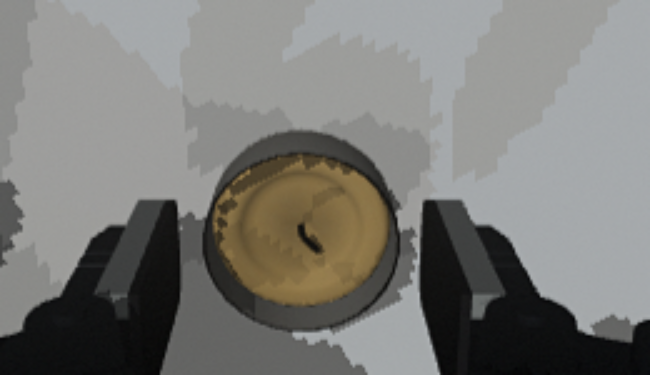

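Pads straddle the tea light and the tips are measured at about 27 mm above the TCP at this opening. I go down 8 mm and grip.

```bash
python3 -m inch '[[0.2,0.1,-0.4,0,0,0,0.45],[0,0,-0.4,0,0,0,0.45],[0,0,0,0,0,0,0.45],[0,0,0,0,0,0,0.8],[0,0,0,0,0,0,0.8]]' 25
python3 -m inch '[[0,0,0,0,0,0,0.8],[0,0,0,0,0,0,0.8],[0,0,0,0,0,0,0.8]]' 25
python3 -m inch '[[0,0,1,0,0,0,0.8],[0,0,2,0,0,0,0.8],[0,0,3,0,0,0,0.8],[0,0,3,0,0,0,0.8],[0,0,0,0,0,0,0.8]]' 25
python3 - <<'E'
from h import *
print(robot.state()["tcp_pos"])
im,d,c=snap("wrist","w6"); P=cloud(d,c)
for v in range(240,275,5): print(v,P[v,206:224:6].round(4).tolist())
cv2.imwrite("pics/w6c.png",im[150:320,130:420][...,::-1])
E
```

```text
clock: 4.1
tcp_pos: [0.456, 0.169, -0.0162]
ee_rot: [-0.0, 0.966, -0.26, 0.0]
wrist_force: [0.5, -0.1, 0.9]
grip_width: 0.426
clock: 4.35
tcp_pos: [0.4559, 0.169, -0.0161]
ee_rot: [-0.0, 0.966, -0.259, 0.0]
wrist_force: [-0.3, 0.5, 0.2]
grip_width: 0.422
clock: 4.77
tcp_pos: [0.4605, 0.1697, 0.0805]
ee_rot: [-0.002, 0.966, -0.259, 0.006]
wrist_force: [0.3, 0.4, -0.1]
grip_width: 0.42
[0.46051297 0.16972106 0.08052566]
240 [[0.3964, 0.1761, 0.001], [0.4006, 0.1736, 0.0008], [0.4052, 0.1713, 0.0016]]
245 [[0.3939, 0.1724, 0.0007], [0.3982, 0.1699, 0.0009], [0.4029, 0.1677, 0.0019]]
250 [[0.4951, 0.2312, 0.2454], [0.3961, 0.1664, 0.0017], [0.4003, 0.1639, 0.0016]]
255 [[0.3888, 0.1648, 0.0006], [0.3934, 0.1625, 0.0012], [0.3975, 0.1598, 0.0008]]
260 [[0.386, 0.1609, -0.0001], [0.391, 0.1588, 0.0015], [0.4402, 0.1899, 0.1111]]
265 [[0.3837, 0.1572, 0.0005], [0.4386, 0.1907, 0.116], [0.4409, 0.1894, 0.1162]]
270 [[0.3815, 0.1536, 0.0013], [0.439, 0.19, 0.1199], [0.4412, 0.1887, 0.12]]
```

View pics/w6c.png

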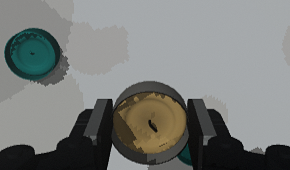

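```bash
python3 -m inch '[[3.6,1.3,0,0,0,0,0.8],[3.6,1.3,0,0,0,0,0.8],[3.6,1.3,0,0,0,0,0.8],[3.6,1.3,0,0,0,0,0.8],[0,0,0,0,0,0,0.8]]'
python3 -m inch '[[0,0,0,0,0,0,0.8],[0,0,0,0,0,0,0.8],[0,0,0,0,0,0,0.8]]'
python3 - <<'E'
from h import *
print(robot.state()["tcp_pos"])
im,d,c=snap("wrist","w7"); P=cloud(d,c)
cv2.imwrite("pics/w7c.png",im[:320,100:460][...,::-1])
E
```

```text
clock: 5.23
tcp_pos: [0.6045, 0.2222, 0.0726]
ee_rot: [-0.001, 0.966, -0.26, 0.001]
wrist_force: [-0.6, -0.8, 0.1]
grip_width: 0.428
clock: 5.48
tcp_pos: [0.5983, 0.2207, 0.0731]
ee_rot: [0.0, 0.966, -0.259, -0.001]
wrist_force: [-0.4, 0.1, 0.2]
grip_width: 0.423
[0.59830469 0.2207212  0.07314493]
```

View pics/w7c.png

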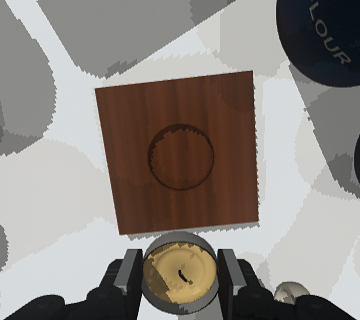

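The hollow is at (281,157) with the tea light held at (280,270).

Run:
```python
from h import *
im,d,c=load("w7"); P=cloud(d,c); hsv=cv2.cvtColor(im,cv2.COLOR_RGB2HSV); z=P[...,2]
m=((hsv[...,0]<15)|(hsv[...,0]>170))&(hsv[...,1]>90)&(hsv[...,2]<140); m[236:]=0
b=blob(m,280,150,150); W=np.array([ray(u,v,.014,c)[:2] for u,v in b]).astype(np.float32); print("base",cv2.minAreaRect(W))
cnt=blob(z<.011,281,157,38); print("hollow depth",circ(cnt,.011,c)); print(ray(281,157,.014,c), np.median(z[100:115,230:300]), np.median(z[150:165,270:290]))
m2=(abs(z-.0)<1)&(im.sum(2)<np.median(im[100:115,230:300].sum(2))*.8); cnt=blob(m2,281,157,40); print("rim",circ(cnt,.014,c))
# held tea: silver/wax blob in image
cnt=blob((hsv[...,0]>15)&(hsv[...,0]<30)&(hsv[...,1]>60),280,270,45); print("tea",circ(cnt,.0731+.016+.013,c))
```

```text
base ((0.6211804747581482, 0.2563445568084717), (0.10399886220693588, 0.10425155609846115), 65.93112182617188)
hollow depth (array([0.62107144, 0.2563689 ]), np.float64(0.022521233484813913))
[0.62169651 0.25708727 0.014     ] 0.015222029272314117 0.009290124969239647
rim (array([0.62104333, 0.25677337]), np.float64(0.0234773445210889))
tea (array([0.59908775, 0.22021608]), np.float64(0.016623952061874846))
```

```bash
python3 -m inch '[[2.2,3.6,0,0,0,0,0.8],[0,0,-2,0,0,0,0.8],[0,0,-2,0,0,0,0.8],[0,0,-1,0,0,0,0.8],[0,0,0,0,0,0,0.8]]'
python3 -m inch '[[0,0,0,0,0,0,0.8],[0,0,0,0,0,0,0.8]]'
```

```text
clock: 5.95
tcp_pos: [0.6185, 0.2558, 0.0208]
ee_rot: [0.001, 0.966, -0.26, -0.003]
wrist_force: [-0.9, 0.3, 0.0]
grip_width: 0.425
clock: 6.12
tcp_pos: [0.6221, 0.2565, 0.0252]
ee_rot: [-0.0, 0.966, -0.26, 0.001]
wrist_force: [-0.0, 0.1, -0.4]
grip_width: 0.422
```

```bash
python3 -m inch '[[-0.1,0,-0.9,0,0,0,0.8],[0,0,-0.9,0,0,0,0.8],[0,0,-0.7,0,0,0,0.8],[0,0,-0.5,0,0,0,0.8],[0,0,0,0,0,0,0.8]]'
python3 -m inch '[[0,0,0,0,0,0,0.8],[0,0,0,0,0,0,0.8],[0,0,0,0,0,0,0.8]]'
```

```text
clock: 6.53
tcp_pos: [0.6202, 0.2565, -0.007]
ee_rot: [0.0, 0.966, -0.259, -0.001]
wrist_force: [-0.1, 0.7, 0.1]
grip_width: 0.424
clock: 6.78
tcp_pos: [0.6205, 0.2566, -0.0065]
ee_rot: [0.0, 0.966, -0.26, -0.0]
wrist_force: [-0.6, 0.0, 0.1]
grip_width: 0.428
```

```bash
python3 -m inch '[[0,0,0,0,0,0,0.5],[0,0,0,0,0,0,0.4],[0,0,0,0,0,0,0.35],[0,0,0,0,0,0,0.3]]'
python3 -m inch '[[0,0,2,0,0,0,0.3],[0,0,3,0,0,0,0.3],[-1,-1.8,3,0,0,0,0.1],[-1,-1.8,2,0,0,0,0],[0,0,0,0,0,0,0]]'
python3 -m inch '[[0,0,0,0,0,0,0],[0,0,0,0,0,0,0]]'
python3 - <<'E'
from h import *
print(robot.state()["tcp_pos"])
im,d,c=snap("wrist","w8"); P=cloud(d,c); hsv=cv2.cvtColor(im,cv2.COLOR_RGB2HSV); z=P[...,2]
cv2.imwrite("pics/w8c.png",im[:320,100:460][...,::-1])
m=((hsv[...,0]<15)|(hsv[...,0]>170))&(hsv[...,1]>90)&(hsv[...,2]<140); m[245:]=0
b=blob(m,280,150,150); W=np.array([ray(u,v,.014,c)[:2] for u,v in b]).astype(np.float32); print("base",cv2.minAreaRect(W))
cnt=blob((hsv[...,0]>15)&(hsv[...,0]<30)&(hsv[...,1]>60)&(hsv[...,2]>120),280,160,60); print("tea",circ(cnt,.022,c)); 
u,v=cnt.mean(0).astype(int); print(u,v,np.median(z[v-5:v+5,u-5:u+5]))
E
```

```text
clock: 7.12
tcp_pos: [0.6206, 0.2566, -0.0062]
ee_rot: [-0.0, 0.966, -0.26, 0.0]
wrist_force: [0.2, 0.0, 0.1]
grip_width: 0.703
clock: 7.53
tcp_pos: [0.6029, 0.2192, 0.0994]
ee_rot: [-0.001, 0.966, -0.26, 0.004]
wrist_force: [0.3, 0.3, -0.1]
grip_width: 1.003
clock: 7.7
tcp_pos: [0.6002, 0.2207, 0.0931]
ee_rot: [0.0, 0.966, -0.26, -0.0]
wrist_force: [0.6, 0.3, -0.7]
grip_width: 0.997
[0.6001545  0.22068323 0.0930641 ]
base ((0.6212531924247742, 0.2563866674900055), (0.10381850600242615, 0.10417162626981735), 65.93820190429688)
tea (array([0.62142547, 0.25546529]), np.float64(0.016251539180250667))
275 153 0.0160368447885604
```

View pics/w8c.png

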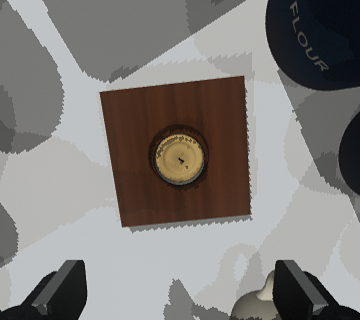

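The tea light sits in the hollow, centred within about 1 mm and at the right height. Now the chimney.

```bash
python3 -m inch '[[-3.24,2,0,0,0,0,0],[-3.24,2,0,0,0,0,0],[-3.24,2,0,0,0,0,0],[-3.24,2,0,0,0,0,0],[-3.24,2,0,0,0,0,0]]' 60
python3 -m inch '[[0,0,0,0,0,0,0],[0,0,0,0,0,0,0],[0,0,0,0,0,0,0]]'
python3 - <<'E'
from h import *
print(robot.state()["tcp_pos"])
im,d,c=snap("wrist","w9"); P=cloud(d,c); z=P[...,2]; ok=d>0
m=ok&(abs(z-.055)<.004); v,u=np.nonzero(m); print(len(u),u.min(),u.max(),v.min(),v.max())
w=P[m]; w=w[np.hypot(w[:,0]-.438,w[:,1]-.321)<.05]
from scipy.optimize import least_squares
print(least_squares(lambda p:np.hypot(w[:,0]-p[0],w[:,1]-p[1])-.031,[.438,.321],loss="soft_l1",f_scale=.003).x, w.min(0),w.max(0))
E
```

```text
clock: 8.17
tcp_pos: [0.4361, 0.3213, 0.0921]
ee_rot: [0.001, 0.966, -0.259, -0.001]
wrist_force: [0.5, 0.1, 0.3]
grip_width: 0.999
clock: 8.42
tcp_pos: [0.4384, 0.3208, 0.093]
ee_rot: [0.0, 0.966, -0.259, -0.0]
wrist_force: [0.9, 0.5, -0.7]
grip_width: 1.0
[0.43835449 0.32078846 0.09295383]
3710 83 394 0 269
[0.43881632 0.32205406] [0.40491489 0.28773904 0.05100284] [0.47194306 0.35508612 0.0583214 ]
```

Centred within 1 mm. Now down to TCP z of about -0.010 and grip.

```bash
python3 -m inch '[[0.05,0.1,-2.5,0,0,0,0],[0,0,-3,0,0,0,0],[0,0,-2.5,0,0,0,0],[0,0,-1.5,0,0,0,0],[0,0,0,0,0,0,0]]' 60
python3 -m inch '[[0,0,0,0,0,0,0],[0,0,0,0,0,0,0],[0,0,0,0,0,0,0]]'
```

```text
clock: 8.88
tcp_pos: [0.4372, 0.3194, -0.0053]
ee_rot: [0.002, 0.965, -0.26, -0.003]
wrist_force: [-0.2, -0.6, -0.5]
grip_width: 1.004
clock: 9.13
tcp_pos: [0.4408, 0.322, 0.0004]
ee_rot: [-0.001, 0.966, -0.26, 0.001]
wrist_force: [0.4, 0.6, 1.2]
grip_width: 0.997
```

```bash
python3 -m inch '[[0,0,-0.6,0,0,0,0],[0,0,0,0,0,0,0.6],[0,0,0,0,0,0,0.6],[0,0,0,0,0,0,0.6],[0,0,0,0,0,0,0.6]]' 60
python3 -m inch '[[0,0,2,0,0,0,0.6],[0,0,3,0,0,0,0.6],[0,0,3,0,0,0,0.6],[0,0,0,0,0,0,0.6],[0,0,0,0,0,0,0.6]]'
```

```text
clock: 9.55
tcp_pos: [0.4396, 0.3219, -0.0065]
ee_rot: [-0.0, 0.966, -0.259, 0.0]
wrist_force: [-0.4, -0.2, 4.7]
grip_width: 0.785
clock: 9.97
tcp_pos: [0.4402, 0.3221, 0.0744]
ee_rot: [-0.001, 0.966, -0.259, 0.001]
wrist_force: [0.3, 0.1, -2.1]
grip_width: 0.788
```

```bash
python3 -m inch '[[3.62,-1.31,0,0,0,0,0.6],[3.62,-1.31,0,0,0,0,0.6],[3.62,-1.31,0,0,0,0,0.6],[3.62,-1.31,0,0,0,0,0.6],[3.62,-1.31,0,0,0,0,0.6]]'
python3 -m inch '[[0,0,0,0,0,0,0.6],[0,0,0,0,0,0,0.6],[0,0,0,0,0,0,0.6],[0,0,0,0,0,0,0.6]]'
python3 - <<'E'
from h import *
print(robot.state()["tcp_pos"])
im,d,c=snap("wrist","w10"); P=cloud(d,c); z=P[...,2]; ok=d>0
zz=robot.state()["tcp_pos"][2]+.0065+.055
m=ok&(abs(z-zz)<.005); w=P[m]; w=w[np.hypot(w[:,0]-.621,w[:,1]-.2565)<.05]
from scipy.optimize import least_squares
print(len(w),np.median(w[:,2])-zz,least_squares(lambda p:np.hypot(w[:,0]-p[0],w[:,1]-p[1])-.031,[.621,.2565],loss="soft_l1",f_scale=.003).x)
E
```

```text
clock: 10.38
tcp_pos: [0.6199, 0.2549, 0.0699]
ee_rot: [0.001, 0.966, -0.26, -0.002]
wrist_force: [-0.1, 0.9, -1.3]
grip_width: 0.787
clock: 10.72
tcp_pos: [0.6181, 0.2563, 0.0711]
ee_rot: [0.001, 0.966, -0.259, -0.002]
wrist_force: [-0.7, 0.9, -1.9]
grip_width: 0.789
[0.61807578 0.25634694 0.07105481]
8061 0.00016796248199107966 [0.61937254 0.25664747]
```

View pics/w10.png

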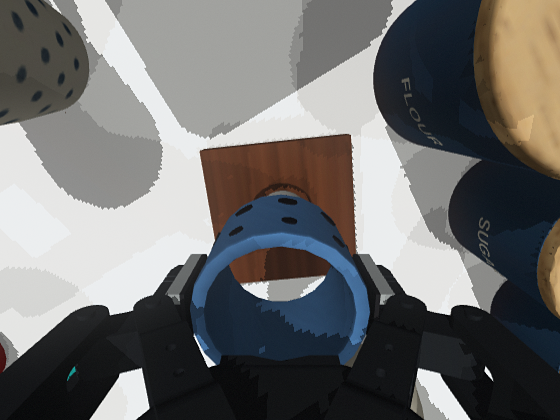

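The chimney is held level, rim centred at (280,300), above the base. I lower it.

```bash
python3 -m inch '[[0.15,0,-1.5,0,0,0,0.6],[0,0,-1.5,0,0,0,0.6],[0,0,-1.2,0,0,0,0.6],[0,0,-0.8,0,0,0,0.6],[0,0,0,0,0,0,0.6]]'
python3 -m inch '[[0,0,0,0,0,0,0.6],[0,0,0,0,0,0,0.6],[0,0,0,0,0,0,0.6]]'
```

```text
clock: 11.18
tcp_pos: [0.6189, 0.2556, 0.0189]
ee_rot: [0.001, 0.966, -0.259, -0.003]
wrist_force: [-0.2, 0.3, -1.9]
grip_width: 0.792
clock: 11.43
tcp_pos: [0.6224, 0.2562, 0.0237]
ee_rot: [-0.0, 0.966, -0.26, 0.001]
wrist_force: [0.4, -0.4, -0.9]
grip_width: 0.789
```

```bash
python3 -m inch '[[-0.1,0,-0.5,0,0,0,0.6],[0,0,-0.5,0,0,0,0.6],[0,0,-0.4,0,0,0,0.6],[0,0,0,0,0,0,0.6],[0,0,0,0,0,0,0.6]]'
python3 -m inch '[[0,0,-0.1,0,0,0,0.6],[0,0,0,0,0,0,0.6],[0,0,0,0,0,0,0.6]]'
```

```text
clock: 11.85
tcp_pos: [0.6203, 0.256, 0.0083]
ee_rot: [0.0, 0.966, -0.26, -0.0]
wrist_force: [1.1, -0.2, -1.6]
grip_width: 0.786
clock: 12.1
tcp_pos: [0.6205, 0.2561, 0.0078]
ee_rot: [0.0, 0.966, -0.259, -0.0]
wrist_force: [-0.3, -0.3, -1.3]
grip_width: 0.786
```

```bash
python3 -m inch '[[0,0,0,0,0,0,0.15],[0,0,0,0,0,0,0],[0,0,0,0,0,0,0],[0,0,0,0,0,0,0]]'
python3 -m inch '[[0,0,2,0,0,0,0],[0,0,3,0,0,0,0],[0,0,3.5,0,0,0,0],[-1,-1.8,2,0,0,0,0],[-1,-1.8,0,0,0,0,0]]'
python3 -m inch '[[0,0,0,0,0,0,0],[0,0,0,0,0,0,0],[0,0,0,0,0,0,0]]'
cat >> h.py <<'E'
def ringfit(name,h,r,x,y):
    from scipy.optimize import least_squares
    im,d,c=load(name); P=cloud(d,c); m=(d>0)&(abs(P[...,2]-h)<.005); w=P[m]; w=w[np.hypot(w[:,0]-x,w[:,1]-y)<r+.015]
    return len(w),np.median(w[:,2]),least_squares(lambda p:np.hypot(w[:,0]-p[0],w[:,1]-p[1])-r,[x,y],loss="soft_l1",f_scale=.003).x
E
python3 - <<'E'
from h import *
print(robot.state()["tcp_pos"])
im,d,c=snap("wrist","w11"); print(ringfit("w11",.069,.031,.621,.2565))
E
```

```text
clock: 12.43
tcp_pos: [0.6208, 0.2561, 0.0081]
ee_rot: [-0.0, 0.966, -0.26, 0.0]
wrist_force: [0.2, 0.9, 0.3]
grip_width: 1.001
clock: 12.85
tcp_pos: [0.6046, 0.221, 0.1197]
ee_rot: [-0.002, 0.966, -0.259, 0.005]
wrist_force: [-0.2, -1.1, -0.1]
grip_width: 0.998
clock: 13.1
tcp_pos: [0.6004, 0.2203, 0.1123]
ee_rot: [0.0, 0.966, -0.26, -0.0]
wrist_force: [-0.4, 0.0, 0.2]
grip_width: 1.001
[0.60038116 0.22026271 0.11230774]
(2867, np.float64(0.06990659129296038), array([0.6213248 , 0.25539115]))
```

View pics/w11.png

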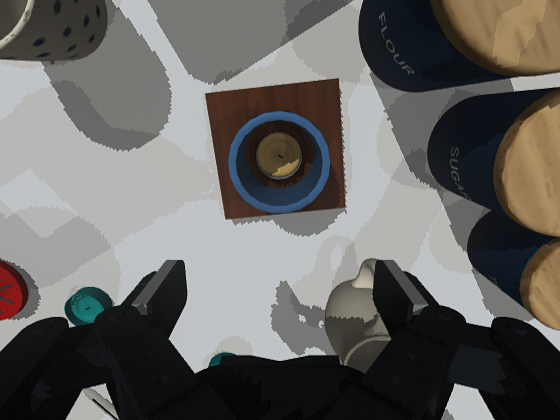

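Chimney stands around the tea light, rim centre (280,163), top at 0.070, centred within about 1 mm. Now the copper plate.

```bash
python3 -m inch '[[-1.75,-3.19,0,0,0,0,0],[-1.75,-3.19,0,0,0,0,0],[-1.75,-3.19,0,0,0,0,0],[-1.75,-3.19,0,0,0,0,0],[-1.75,-3.19,0,0,0,0,0]]' 60
python3 -m inch '[[-1.75,-3.19,0,0,0,0,0.12],[-1.75,-3.19,0,0,0,0,0.12],[-1.75,-3.19,-2,0,0,0,0.12],[0,0,-3,0,0,0,0.12],[0,0,0,0,0,0,0.12]]'
python3 -m inch '[[0,0,0,0,0,0,0.12],[0,0,0,0,0,0,0.12],[0,0,0,0,0,0,0.12]]'
cat >> h.py <<'E'
def tips(name):
    im,d,c=load(name); P=cloud(d,c); o=robot.state()["tcp_pos"]; out=[]
    jaw=np.array([.866,-.5]); 
    s=(P[...,:2]-o[:2])@jaw; y=(P[...,:2]-o[:2])@np.array([.5,.866]); h=P[...,2]-o[2]
    for sg in (1,-1):
        m=(d>0)&(sg*s>.018)&(sg*s<.058)&(abs(y)<.016)&(h>.018)&(h<.07)&(P[...,2]>.018)
        out.append((int(m.sum()),np.percentile(h[m],[0.5,5]).round(4)))
    return out
E
python3 - <<'E'
from h import *
print(robot.state()["tcp_pos"])
im,d,c=snap("wrist","w12"); hsv=cv2.cvtColor(im,cv2.COLOR_RGB2HSV)
print(tips("w12"),ringfit("w12",.014,.02,.4606,-.0349))
m=(hsv[...,0]<20)&(hsv[...,1]>90)&(hsv[...,2]>100); b=blob(m,280,240,100); print("copper",circ(b,.014,c),b.min(0),b.max(0))
E
```

```text
clock: 13.57
tcp_pos: [0.5121, 0.06, 0.1121]
ee_rot: [0.0, 0.966, -0.259, -0.001]
wrist_force: [0.5, -0.1, 0.7]
grip_width: 1.003
clock: 13.98
tcp_pos: [0.4563, -0.0349, 0.058]
ee_rot: [-0.0, 0.965, -0.261, -0.005]
wrist_force: [-1.4, 1.1, -0.9]
grip_width: 0.88
clock: 14.23
tcp_pos: [0.4622, -0.0346, 0.0643]
ee_rot: [0.0, 0.966, -0.259, 0.001]
wrist_force: [0.8, -0.4, -0.0]
grip_width: 0.88
[ 0.46224238 -0.03463429  0.06429997]
[(2567, array([0.0321, 0.0361])), (2583, array([0.0315, 0.0359]))] (5989, np.float64(0.015183078742798372), array([ 0.46235698, -0.03282894]))
copper (array([ 0.461595  , -0.03391829]), np.float64(0.03112999645526157)) [233 176] [321 259]
```

```bash
python3 -m inch '[[-0.05,0.1,-2.5,0,0,0,0.12],[0,0,-2.5,0,0,0,0.12],[0,0,-1.5,0,0,0,0.12],[0,0,-0.7,0,0,0,0.12],[0,0,0,0,0,0,0.12]]' 60
python3 -m inch '[[0,0,0,0,0,0,0.18],[0,0,0,0,0,0,0.18],[0,0,0,0,0,0,0.18]]'
python3 - <<'E'
from h import *
print(robot.state()["tcp_pos"])
im,d,c=snap("wrist","w13"); hsv=cv2.cvtColor(im,cv2.COLOR_RGB2HSV); P=cloud(d,c)
print(tips("w13"))
m=(hsv[...,0]<20)&(hsv[...,1]>90)&(hsv[...,2]>100); b=blob(m,280,240,100); print("copper",circ(b,.014,c),b.min(0),b.max(0))
cv2.imwrite("pics/w13c.png",cv2.resize(im[150:320,130:430],None,fx=2.5,fy=2.5)[...,::-1])
E
```

```text
clock: 14.7
tcp_pos: [0.4596, -0.0334, -0.0099]
ee_rot: [-0.0, 0.966, -0.259, -0.001]
wrist_force: [0.0, 0.2, 0.4]
grip_width: 0.88
clock: 14.95
tcp_pos: [0.4614, -0.0344, -0.0078]
ee_rot: [0.0, 0.966, -0.259, 0.001]
wrist_force: [0.0, 0.5, -0.7]
grip_width: 0.818
[ 0.46138577 -0.03441704 -0.00782692]
[(2475, array([0.0303, 0.0348])), (2495, array([0.0302, 0.0343]))]
copper (array([ 0.46319452, -0.03350995]), np.float64(0.030215943543587108)) [214 204] [341 319]
```

View pics/w13c.png

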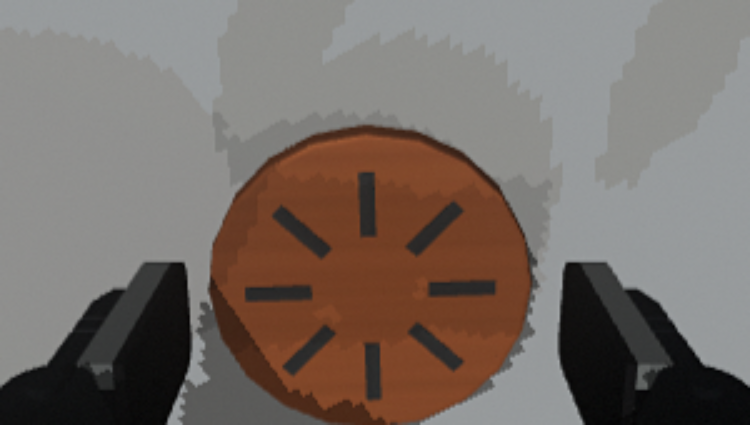

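Plate at crop (370,275), centred between the jaws. I go down 14 mm so the tips bear on the disc's edge only, then grip.

```bash
python3 -m inch '[[0.05,0.05,-0.5,0,0,0,0.18],[0,0,-0.5,0,0,0,0.18],[0,0,-0.35,0,0,0,0.18],[0,0,0,0,0,0,0.18],[0,0,0,0,0,0,0.18]]' 60
python3 -m inch '[[0,0,0,0,0,0,0.6],[0,0,0,0,0,0,0.6],[0,0,0,0,0,0,0.6],[0,0,0,0,0,0,0.6]]' 60
```

```text
clock: 15.42
tcp_pos: [0.4601, -0.0335, -0.0232]
ee_rot: [-0.0, 0.966, -0.26, -0.001]
wrist_force: [0.5, -0.0, 0.5]
grip_width: 0.823
clock: 15.75
tcp_pos: [0.4608, -0.0337, -0.0222]
ee_rot: [0.0, 0.966, -0.259, 0.0]
wrist_force: [-2.4, -0.7, 4.5]
grip_width: 0.717
```

```bash
python3 -m inch '[[0,0,1,0,0,0,0.6],[0,0,3,0,0,0,0.6],[0,0,4,0,0,0,0.6],[0,0,4,0,0,0,0.6],[0,0,2,0,0,0,0.6]]' 60
python3 -m inch '[[0,0,0,0,0,0,0.6],[0,0,0,0,0,0,0.6],[0,0,0,0,0,0,0.6]]'
python3 - <<'E'
from h import *
s=robot.state()["tcp_pos"]; print(s)
im,d,c=snap("wrist","w14"); P=cloud(d,c); h=P[...,2]-s[2]
print(tips("w14")); m=(d>0)&(np.hypot(P[...,0]-s[0],P[...,1]-s[1])<.03)&(abs(h-.03)<.03)
w=P[m]; print(len(w),np.median(h[m])); A=np.c_[w[:,:2]-s[:2],np.ones(len(w))]; print("plane slope, z",np.linalg.lstsq(A,w[:,2],rcond=None)[0])
E
```

```text
clock: 16.17
tcp_pos: [0.4628, -0.0343, 0.1225]
ee_rot: [0.0, 0.966, -0.259, 0.004]
wrist_force: [1.2, 0.0, -0.8]
grip_width: 0.715
clock: 16.42
tcp_pos: [0.4594, -0.0333, 0.116]
ee_rot: [-0.0, 0.966, -0.26, -0.001]
wrist_force: [-0.5, 0.5, -1.0]
grip_width: 0.721
[ 0.45942698 -0.03325697  0.11602645]
[(4040, array([0.033 , 0.0369])), (3649, array([0.0327, 0.037 ]))]
12868 0.03734633479511833
plane slope, z [-0.02802345  0.01524178  0.15360117]
```

```bash
python3 -m inch '[[1.8,3.21,0,0,0,0,0.6],[1.8,3.21,0,0,0,0,0.6],[1.8,3.21,0,0,0,0,0.6],[1.8,3.21,0,0,0,0,0.6],[1.8,3.21,0,0,0,0,0.6]]'
python3 -m inch '[[1.8,3.21,0,0,0,0,0.6],[1.8,3.21,0,0,0,0,0.6],[1.8,3.21,0,0,0,0,0.6],[1.8,3.21,0,0,0,0,0.6],[0,0,0,0,0,0,0.6]]'
python3 -m inch '[[0,0,0,0,0,0,0.6],[0,0,0,0,0,0,0.6],[0,0,0,0,0,0,0.6]]'
python3 - <<'E'
from h import *
s=robot.state()["tcp_pos"]; print(s)
im,d,c=snap("wrist","w15"); hsv=cv2.cvtColor(im,cv2.COLOR_RGB2HSV);P=cloud(d,c); h=P[...,2]-s[2]
m=(hsv[...,0]<22)&(hsv[...,1]>90)&(hsv[...,2]>60)&(h>.025)&(h<.05); b=blob(m,280,290,120); u=b[b[:,1]<np.percentile(b[:,1],60)]; print("plate",circ(u,s[2]+.0365,c),circ(b,s[2]+.0365,c),b.min(0),b.max(0))
w=P[m]; A=np.c_[w[:,:2]-s[:2],np.ones(len(w))]; print(len(w),np.linalg.lstsq(A,w[:,2],rcond=None)[0])
E
```

```text
clock: 16.88
tcp_pos: [0.5496, 0.1285, 0.1146]
ee_rot: [0.001, 0.966, -0.26, -0.002]
wrist_force: [0.6, 0.0, -1.4]
grip_width: 0.712
clock: 17.3
tcp_pos: [0.6229, 0.2599, 0.114]
ee_rot: [-0.0, 0.966, -0.258, -0.001]
wrist_force: [-1.1, 0.2, -1.4]
grip_width: 0.719
clock: 17.55
tcp_pos: [0.6214, 0.2542, 0.1157]
ee_rot: [0.001, 0.966, -0.26, -0.001]
wrist_force: [-0.7, 0.5, -0.3]
grip_width: 0.719
[0.62144048 0.25419118 0.11569963]
plate (array([0.62359713, 0.255965  ]), np.float64(0.030789493497200008)) (array([0.62296013, 0.25477737]), np.float64(0.03166755999252845)) [211 209] [348 339]
13921 [-0.03480427 -0.01633445  0.15293445]
```

View pics/w15.png

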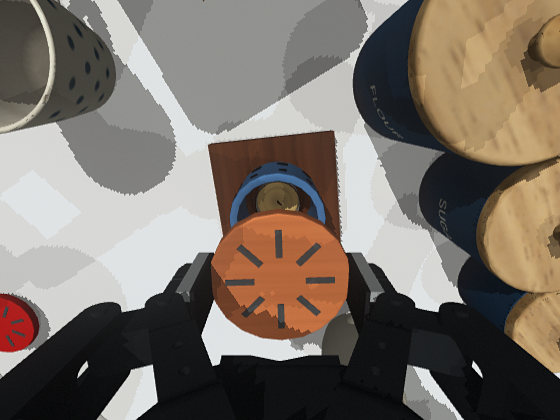

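Plate held at (280,277) over the chimney, nearly level. I lower it in stages.

```bash
python3 -m inch '[[-0.2,0.05,-1.5,0,0,0,0.6],[0,0,-1.5,0,0,0,0.6],[0,0,-1.2,0,0,0,0.6],[0,0,-0.7,0,0,0,0.6],[0,0,0,0,0,0,0.6]]'
python3 -m inch '[[0,0,0,0,0,0,0.6],[0,0,0,0,0,0,0.6],[0,0,0,0,0,0,0.6],[0,0,0,0,0,0,0.6]]'
```

```text
clock: 18.02
tcp_pos: [0.6186, 0.2549, 0.0652]
ee_rot: [0.001, 0.966, -0.26, -0.002]
wrist_force: [-1.2, 0.0, -1.2]
grip_width: 0.715
clock: 18.35
tcp_pos: [0.6212, 0.256, 0.0693]
ee_rot: [-0.0, 0.966, -0.259, 0.001]
wrist_force: [0.2, -0.3, -1.4]
grip_width: 0.718
```

```bash
python3 -m inch '[[-0.1,-0.1,-0.7,0,0,0,0.6],[0,0,-0.6,0,0,0,0.6],[0,0,-0.4,0,0,0,0.6],[0,0,-0.2,0,0,0,0.6],[0,0,0,0,0,0,0.6]]'
python3 -m inch '[[0,0,0,0,0,0,0.6],[0,0,0,0,0,0,0.6],[0,0,0,0,0,0,0.6]]'
```

```text
clock: 18.77
tcp_pos: [0.6188, 0.2546, 0.0481]
ee_rot: [0.0, 0.966, -0.259, -0.001]
wrist_force: [-0.2, 0.3, -1.4]
grip_width: 0.716
clock: 19.02
tcp_pos: [0.6199, 0.2549, 0.0497]
ee_rot: [-0.0, 0.966, -0.259, 0.0]
wrist_force: [-0.5, -0.4, -0.6]
grip_width: 0.715
```

```bash
python3 -m inch '[[0,0,-0.25,0,0,0,0.6],[0,0,-0.25,0,0,0,0.6],[0,0,-0.15,0,0,0,0.6],[0,0,0,0,0,0,0.6],[0,0,0,0,0,0,0.6]]'
python3 -m inch '[[0,0,-0.1,0,0,0,0.6],[0,0,0,0,0,0,0.6],[0,0,0,0,0,0,0.6]]'
```

```text
clock: 19.43
tcp_pos: [0.6197, 0.2548, 0.0434]
ee_rot: [0.0, 0.966, -0.259, 0.0]
wrist_force: [-1.5, -0.8, 3.8]
grip_width: 0.717
clock: 19.68
tcp_pos: [0.6198, 0.2548, 0.0433]
ee_rot: [0.0, 0.966, -0.259, -0.0]
wrist_force: [-4.9, -2.3, 9.3]
grip_width: 0.719
```

```bash
python3 -m inch '[[0,0,0.1,0,0,0,0.5],[0,0,0,0,0,0,0.2],[0,0,0,0,0,0,0.1],[0,0,0,0,0,0,0],[0,0,0,0,0,0,0]]'
python3 -m inch '[[0,0,1,0,0,0,0],[0,0,3,0,0,0,0],[0,0,3,0,0,0,0],[-1,-1.8,2,0,0,0,0],[-1,-1.8,0,0,0,0,0]]'
python3 -m inch '[[0,0,0,0,0,0,0],[0,0,0,0,0,0,0],[0,0,0,0,0,0,0],[0,0,0,0,0,0,0]]'
python3 - <<'E'
from h import *
s=robot.state()["tcp_pos"]; print(s)
im,d,c=snap("wrist","w16"); hsv=cv2.cvtColor(im,cv2.COLOR_RGB2HSV);P=cloud(d,c)
m=(hsv[...,0]<22)&(hsv[...,1]>90)&(hsv[...,2]>60)&(P[...,2]>.068)&(P[...,2]<.09); b=blob(m,280,165,80); print("plate",circ(b,.077,c),b.min(0),b.max(0))
w=P[m]; A=np.c_[w[:,:2]-[.621,.256],np.ones(len(w))]; print(len(w),np.linalg.lstsq(A,w[:,2],rcond=None)[0])
mb=(hsv[...,0]>100)&(hsv[...,0]<125)&(hsv[...,1]>100)&(abs(P[...,2]-.069)<.004); w=P[mb]; w=w[np.hypot(w[:,0]-.621,w[:,1]-.256)<.045]; print("chim rim",len(w), w.min(0) if len(w) else 0,w.max(0) if len(w) else 0)
m=m|0; mm=(hsv[...,0]<15)&(hsv[...,1]>90)&(hsv[...,2]<140)&(abs(P[...,2]-.014)<.006)
cv2.imwrite("pics/w16c.png",cv2.resize(im[60:260,160:400],None,fx=2.5,fy=2.5)[...,::-1])
E
```

```text
clock: 20.1
tcp_pos: [0.6195, 0.2548, 0.0425]
ee_rot: [0.0, 0.966, -0.26, -0.0]
wrist_force: [-0.1, 0.7, 0.2]
grip_width: 0.997
clock: 20.52
tcp_pos: [0.6033, 0.2197, 0.1399]
ee_rot: [-0.002, 0.966, -0.259, 0.005]
wrist_force: [1.1, -1.2, 0.6]
grip_width: 0.999
clock: 20.85
tcp_pos: [0.5995, 0.2192, 0.1323]
ee_rot: [0.0, 0.966, -0.259, -0.0]
wrist_force: [0.7, -0.6, 0.9]
grip_width: 1.002
[0.59948687 0.21923171 0.13229717]
plate (array([0.62093039, 0.25468215]), np.float64(0.03136506501179023)) [234 113] [325 204]
10055 [ 0.0077738  -0.0199579   0.07818438]
chim rim 292 [0.58935831 0.23448841 0.06682411] [0.65440319 0.28855123 0.0717481 ]
```

View pics/w16c.png

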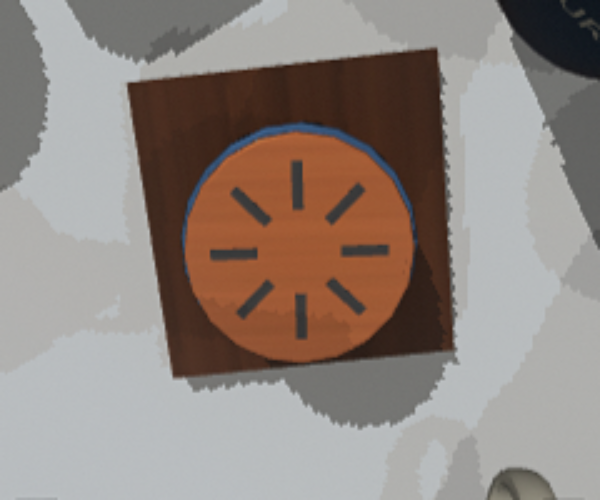

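Plate is flat on the chimney, centred on it within about 1 mm, top at about 0.078. Now the jug: a close look from the side.

```bash
python3 -m inch '[[0,-4,1,0,0,0,0],[0,-4,1,0,0,0,0],[0,-4,1,0,0,0,0],[0,-4,1,0,0,0,0],[0,0,0,0,0,0,0]]' 60
python3 -m inch '[[0,0,0,0,0,0,0],[0,0,0,0,0,0,0],[0,0,0,0,0,0,0]]'
python3 - <<'E'
from h import *
from scipy.optimize import least_squares
print(robot.state()["tcp_pos"]); snap("wrist","w17")
allw=[]
for n in ("w17","w1","top0","scene0"):
    im,d,c=load(n); P=cloud(d,c); m=(d>0)&(np.hypot(P[...,0]-.615,P[...,1]-.095)<.1)&(P[...,2]>.01)&(P[...,2]<.1)
    hsv=cv2.cvtColor(im,cv2.COLOR_RGB2HSV); w=P[m]; 
    b=w[(w[:,2]>.025)&(w[:,2]<.06)&(w[:,0]<.68)&(np.hypot(w[:,0]-.612,w[:,1]-.092)<.05)]
    if len(b)>30:
        r=least_squares(lambda p:np.hypot(b[:,0]-p[0],b[:,1]-p[1])-.033,[.612,.092],loss="soft_l1",f_scale=.002); e=np.hypot(b[:,0]-r.x[0],b[:,1]-r.x[1]); print(n,len(b),"axis",r.x.round(4),"r",np.percentile(e,[10,50,90]).round(4))
    rim=w[w[:,2]>.078]; print("  top pts",len(rim),rim.min(0).round(3),rim.max(0).round(3))
    ax=r.x; hd=w[(np.hypot(w[:,0]-ax[0],w[:,1]-ax[1])>.045)&(np.hypot(w[:,0]-ax[0],w[:,1]-ax[1])<.075)&(w[:,2]>.03)]; 
    if len(hd): print("  handle",len(hd),np.median(hd,0).round(4),np.degrees(np.arctan2(*(np.median(hd,0)-[*ax,0])[[1,0]])).round(1))
E
```

```text
clock: 21.32
tcp_pos: [0.6013, 0.0531, 0.175]
ee_rot: [0.001, 0.965, -0.262, 0.002]
wrist_force: [0.1, -0.4, 0.5]
grip_width: 1.0
clock: 21.57
tcp_pos: [0.5992, 0.06, 0.1719]
ee_rot: [0.0, 0.966, -0.259, -0.001]
wrist_force: [-0.4, 0.1, -0.3]
grip_width: 1.004
[0.59917107 0.06003981 0.17191548]
w17 643 axis [0.6117 0.0918] r [0.029  0.0305 0.0323]
  top pts 2040 [0.585 0.06  0.078] [0.646 0.14  0.088]
  handle 422 [0.642  0.137  0.0782] 56.1
w1 2183 axis [0.6124 0.0929] r [0.0282 0.031  0.0342]
  top pts 1811 [0.584 0.06  0.078] [0.645 0.14  0.088]
  handle 578 [0.6407 0.1398 0.0675] 58.9
top0 199 axis [0.612  0.0919] r [0.0285 0.0314 0.0341]
  top pts 178 [0.584 0.063 0.078] [0.643 0.138 0.089]
  handle 53 [0.6403 0.139  0.0694] 59.0
scene0 464 axis [0.6119 0.0915] r [0.0276 0.0321 0.0342]
  top pts 199 [0.583 0.06  0.078] [0.641 0.139 0.088]
  handle 44 [0.6404 0.1426 0.0608] 60.8
```

View pics/w17.png

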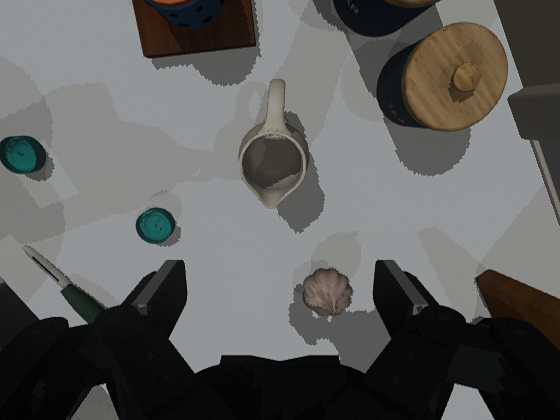

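One image check is left unviewed; this one shows the jug at (273,160), handle straight up at (277,95), square to the jaws. First I check how far the gripper body reaches down.

Run:
```python
from h import *
o=robot.state()["tcp_pos"]
im,d,c=load("w17"); P=cloud(d,c); K,R,t=c
for v in range(345,420,8): print(v,(P[v,280]-o).round(4),(P[v,230]-o).round(4),d[v,280].round(3))
for h in (.073,.085,.1):
    for y in (-.04,0,.04):
        p=K@(R@(o+[.5*y,.866*y,h])+t); print(h,y,(p[:2]/p[2]).round(0))
```

```text
345 [-0.1022 -0.1801 -0.171 ] [0.0368 0.0615 0.1643] 0.4
353 [-0.1085 -0.191  -0.1715] [-0.1632 -0.1588 -0.171 ] 0.404
361 [0.006  0.008  0.0961] [-0.0047  0.0152  0.097 ] 0.083
369 [0.0065 0.0089 0.0998] [-0.0041  0.0153  0.1001] 0.079
377 [0.0068 0.0094 0.103 ] [-0.0035  0.0154  0.103 ] 0.076
385 [0.0066 0.009  0.1049] [-0.0032  0.0152  0.1053] 0.074
393 [0.0066 0.009  0.107 ] [-0.003   0.0149  0.1074] 0.072
401 [0.0066 0.0091 0.1092] [-0.0033  0.0141  0.1086] 0.07
409 [0.0061 0.0082 0.1103] [-0.0025  0.0146  0.1114] 0.069
417 [0.0066 0.009  0.113 ] [0.0027 0.0204 0.1197] 0.066
0.073 -0.04 [277. 425.]
0.073 0 [276. 334.]
0.073 0.04 [276. 223.]
0.085 -0.04 [276. 458.]
0.085 0 [276. 361.]
0.085 0.04 [275. 238.]
0.1 -0.04 [276. 511.]
0.1 0 [275. 404.]
0.1 0.04 [275. 263.]
```

```bash
python3 -m inch '[[1.3,3.2,0,0,0,0,0],[0,0,-2,0,0,0,0],[0,0,-2,0,0,0,0],[0,0,0,0,0,0,0],[0,0,0,0,0,0,0]]' 60
python3 -m inch '[[0,0,0,0,0,0,0],[0,0,0,0,0,0,0]]'
python3 - <<'E'
from h import *
o=robot.state()["tcp_pos"]; print(o); snap("wrist","w18"); im,d,c=load("w18"); P=cloud(d,c)
m=(d>0)&(P[...,2]>.079)&(P[...,2]<.09); w=P[m]; w=w[np.hypot(w[:,0]-.612,w[:,1]-.092)<.06]; s=(w[:,:2]-o[:2])@np.array([.866,-.5]); print(len(w),np.percentile(s,[1,99]), w.min(0),w.max(0))
E
```

```text
clock: 22.03
tcp_pos: [0.6112, 0.092, 0.1312]
ee_rot: [0.0, 0.966, -0.259, -0.002]
wrist_force: [0.4, 0.1, 0.2]
grip_width: 1.002
clock: 22.2
tcp_pos: [0.6135, 0.091, 0.1343]
ee_rot: [-0.0, 0.966, -0.259, 0.001]
wrist_force: [-0.1, -0.1, 0.9]
grip_width: 1.002
[0.61346543 0.09097507 0.13432747]
2410 [-0.02744915  0.02350872] [0.58467987 0.06027261 0.07904704] [0.64515182 0.13945699 0.08748583]
```

```bash
python3 -m inch '[[-0.1,0.1,-2,0,0,0,0],[0,0,-3,0,0,0,0],[0,0,-3,0,0,0,0],[0,0,-2,0,0,0,0],[0,0,0,0,0,0,0]]' 60
python3 -m inch '[[0,0,0,0,0,0,0],[0,0,0,0,0,0,0],[0,0,0,0,0,0,0],[0,0,0,0,0,0,0]]'
```

```text
clock: 22.67
tcp_pos: [0.6083, 0.0917, 0.0287]
ee_rot: [0.001, 0.966, -0.26, -0.004]
wrist_force: [-0.8, -0.8, -0.6]
grip_width: 1.002
clock: 23.0
tcp_pos: [0.6132, 0.0917, 0.0351]
ee_rot: [-0.0, 0.966, -0.26, 0.002]
wrist_force: [-1.7, 1.1, 0.4]
grip_width: 0.999
```

```bash
python3 -m inch '[[-0.05,0,-0.9,0,0,0,0],[0,0,-0.9,0,0,0,0],[0,0,-0.8,0,0,0,0],[0,0,-0.6,0,0,0,0],[0,0,0,0,0,0,0]]' 60
python3 -m inch '[[0,0,0,0,0,0,0],[0,0,0,0,0,0,0],[0,0,0,0,0,0,0]]'
python3 -m inch '[[0,0,0,0,0,0,0.6],[0,0,0,0,0,0,0.6],[0,0,0,0,0,0,0.6],[0,0,0,0,0,0,0.6]]'
```

```text
clock: 23.42
tcp_pos: [0.6093, 0.0918, -0.0017]
ee_rot: [0.0, 0.966, -0.26, -0.002]
wrist_force: [-0.1, 0.4, -0.0]
grip_width: 0.999
clock: 23.67
tcp_pos: [0.6115, 0.0918, 0.0012]
ee_rot: [-0.0, 0.966, -0.26, 0.0]
wrist_force: [0.8, -0.3, 0.2]
grip_width: 1.0
clock: 24.0
tcp_pos: [0.6119, 0.0918, 0.0021]
ee_rot: [-0.0, 0.966, -0.259, 0.001]
wrist_force: [-1.6, -0.3, 5.3]
grip_width: 0.74
```

```bash
python3 -m inch '[[0,0,1,0,0,0,0.6],[0,0,3,0,0,0,0.6],[0,0,4,0,0,0,0.6],[0,0,4,0,0,0,0.6],[0,0,1,0,0,0,0.6]]' 60
python3 -m inch '[[0,0,0,0,0,0,0.6],[0,0,0,0,0,0,0.6],[0,0,0,0,0,0,0.6]]'
python3 - <<'E'
from h import *
o=robot.state()["tcp_pos"]; print(o); snap("wrist","w19"); im,d,c=load("w19"); P=cloud(d,c); h=P[...,2]-o[2]
m=(d>0)&(h>.07)&(h<.089); w=P[m]; q=(w[:,:2]-o[:2])@np.array([[.866,.5],[-.5,.866]]); k=(abs(q[:,0])<.035)&(abs(q[:,1])<.07); print(k.sum(),np.percentile(q[k],[1,50,99],axis=0),np.percentile(h[m][k],[50,98]))
E
```

```text
clock: 24.42
tcp_pos: [0.615, 0.0918, 0.1388]
ee_rot: [-0.001, 0.966, -0.259, 0.006]
wrist_force: [1.8, 0.0, -0.0]
grip_width: 0.743
clock: 24.67
tcp_pos: [0.6092, 0.0918, 0.1282]
ee_rot: [0.001, 0.966, -0.26, -0.002]
wrist_force: [-0.4, -0.4, -2.4]
grip_width: 0.744
[0.6092304  0.09180938 0.12816002]
11068 [[-0.03391694 -0.00843158]
 [ 0.0030043   0.02778932]
 [ 0.0336316   0.05938286]] [0.08051005 0.08409138]
```

```bash
python3 -m inch '[[0.2,3.26,0,0,0,0,0.6],[0.2,3.26,0,0,0,0,0.6],[0.2,3.26,0,0,0,0,0.6],[0.2,3.26,0,0,0,0,0.6],[0.2,3.26,0,0,0,0,0.6]]'
python3 -m inch '[[0,0,0,0,0,0,0.6],[0,0,0,0,0,0,0.6],[0,0,0,0,0,0,0.6],[0,0,0,0,0,0,0.6],[0,0,0,0,0,0,0.6]]'
python3 -m inch '[[0,0,-1.2,0,0,0,0.6],[0,0,-1,0,0,0,0.6],[0,0,-0.7,0,0,0,0.6],[0,0,-0.4,0,0,0,0.6],[0,0,0,0,0,0,0.6]]'
python3 -m inch '[[0,0,0,0,0,0,0.6],[0,0,0,0,0,0,0.6],[0,0,0,0,0,0,0.6],[0,0,0,0,0,0,0.6],[0,0,0,0,0,0,0.6]]'
```

```text
clock: 25.13
tcp_pos: [0.6195, 0.2559, 0.1278]
ee_rot: [0.001, 0.966, -0.26, -0.002]
wrist_force: [0.4, -0.7, -1.8]
grip_width: 0.741
clock: 25.55
tcp_pos: [0.6209, 0.2535, 0.13]
ee_rot: [0.0, 0.966, -0.26, -0.001]
wrist_force: [-0.5, -0.3, -1.0]
grip_width: 0.741
clock: 25.97
tcp_pos: [0.6199, 0.2543, 0.0955]
ee_rot: [0.001, 0.966, -0.26, -0.002]
wrist_force: [0.3, 0.2, -2.2]
grip_width: 0.743
clock: 26.38
tcp_pos: [0.6213, 0.2549, 0.0983]
ee_rot: [-0.0, 0.966, -0.259, 0.0]
wrist_force: [-0.8, -0.1, -1.2]
grip_width: 0.74
```

```bash
python3 -m inch '[[0,0,-0.6,0,0,0,0.6],[0,0,-0.5,0,0,0,0.6],[0,0,-0.3,0,0,0,0.6],[0,0,-0.2,0,0,0,0.6],[0,0,0,0,0,0,0.6]]'
python3 -m inch '[[0,0,0,0,0,0,0.6],[0,0,0,0,0,0,0.6],[0,0,0,0,0,0,0.6]]'
python3 -m inch '[[0,0,-0.1,0,0,0,0.6],[0,0,-0.05,0,0,0,0.6],[0,0,0,0,0,0,0.6],[0,0,0,0,0,0,0.6]]'
```

```text
clock: 26.8
tcp_pos: [0.6205, 0.2546, 0.0807]
ee_rot: [0.0, 0.966, -0.26, -0.001]
wrist_force: [-0.4, -0.5, -1.8]
grip_width: 0.738
clock: 27.05
tcp_pos: [0.6213, 0.2548, 0.0821]
ee_rot: [-0.0, 0.966, -0.259, 0.0]
wrist_force: [1.0, -0.1, -0.8]
grip_width: 0.741
clock: 27.38
tcp_pos: [0.621, 0.2548, 0.0802]
ee_rot: [0.0, 0.966, -0.259, -0.0]
wrist_force: [0.3, -0.4, -1.4]
grip_width: 0.742
```

```bash
python3 -m inch '[[0,0,-0.1,0,0,0,0.6],[0,0,0,0,0,0,0.6],[0,0,0,0,0,0,0.6]]'
python3 -m inch '[[0,0,-0.05,0,0,0,0.6],[0,0,0,0,0,0,0.6],[0,0,0,0,0,0,0.6]]'
```

```text
clock: 27.63
tcp_pos: [0.6211, 0.2548, 0.0792]
ee_rot: [0.0, 0.966, -0.259, -0.0]
wrist_force: [-0.7, -0.1, -2.1]
grip_width: 0.743
clock: 27.88
tcp_pos: [0.6212, 0.2548, 0.0792]
ee_rot: [-0.0, 0.966, -0.259, 0.0]
wrist_force: [-1.7, -1.0, 1.4]
grip_width: 0.745
```

Contact as expected. I release and rise straight up.

```bash
python3 -m inch '[[0,0,0,0,0,0,0.3],[0,0,0,0,0,0,0.1],[0,0,0,0,0,0,0],[0,0,0,0,0,0,0],[0,0,0,0,0,0,0]]'
python3 -m inch '[[0,0,1,0,0,0,0],[0,0,2,0,0,0,0],[0,0,3,0,0,0,0],[0,0,3,0,0,0,0],[0,0,3,0,0,0,0]]'
python3 -m inch '[[-1.5,-2.6,1,0,0,0,0],[-1.5,-2.6,0,0,0,0,0],[-1.5,-2.6,0,0,0,0,0],[0,0,0,0,0,0,0],[0,0,0,0,0,0,0]]'
python3 -m inch '[[0,0,0,0,0,0,0],[0,0,0,0,0,0,0]]'
python3 - <<'E'
from h import *
from scipy.optimize import least_squares
print(robot.state()["tcp_pos"])
for n in ("wrist","scene","top"):
    snap(n,n+"F"); im,d,c=load(n+"F"); P=cloud(d,c); w=P[(d>0)&(np.hypot(P[...,0]-.621,P[...,1]-.255)<.075)]
    b=w[(w[:,2]>.102)&(w[:,2]<.137)&(np.hypot(w[:,0]-.621,w[:,1]-.255)<.045)]
    if len(b)>30: print(n,"jug axis",least_squares(lambda p:np.hypot(b[:,0]-p[0],b[:,1]-p[1])-.033,[.621,.255],loss="soft_l1",f_scale=.002).x.round(4),end=" ")
    print(n,"top z",np.percentile(w[:,2],[90,97,99]).round(4))
    p=w[(w[:,2]>.072)&(w[:,2]<.082)]; print("  plate pts",len(p))
    for nm,x,y in(("garlic",.585,-.067),("timer",.459,-.215)):
        g=P[(d>0)&(np.hypot(P[...,0]-x,P[...,1]-y)<.045)&(P[...,2]>.03)]; print("  ",nm,len(g),g.mean(0).round(3) if len(g) else "")
        if n!="wrist":
            _,d0,c0=load(n+"0"); Q=cloud(d0,c0); g=Q[(d0>0)&(np.hypot(Q[...,0]-x,Q[...,1]-y)<.045)&(Q[...,2]>.03)]; print("   was",len(g),g.mean(0).round(3))
a=load("sceneF")[0][60:260,160:380]; b=load("wristF")[0][0:300,130:430]
a=cv2.resize(a,(440,400)); b=cv2.resize(b,(360,400)); cv2.imwrite("pics/fin.png",np.hstack([a,b])[...,::-1])
E
```

```text
clock: 28.3
tcp_pos: [0.6212, 0.2548, 0.0788]
ee_rot: [-0.0, 0.966, -0.26, 0.0]
wrist_force: [-0.4, -0.3, -0.1]
grip_width: 1.002
clock: 28.72
tcp_pos: [0.621, 0.2548, 0.2008]
ee_rot: [-0.0, 0.966, -0.259, 0.0]
wrist_force: [0.6, -0.4, -0.1]
grip_width: 1.003
clock: 29.13
tcp_pos: [0.5759, 0.176, 0.2098]
ee_rot: [-0.0, 0.966, -0.26, 0.001]
wrist_force: [0.5, -0.0, -0.8]
grip_width: 1.002
clock: 29.3
tcp_pos: [0.5766, 0.1775, 0.2093]
ee_rot: [-0.0, 0.966, -0.259, 0.0]
wrist_force: [-0.5, 0.6, -0.5]
grip_width: 1.001
[0.57663137 0.17746827 0.20925495]
wrist jug axis [0.6211 0.2529] wrist top z [0.3275 0.3294 0.3301]
  plate pts 1
   garlic 670 [ 0.581 -0.056  0.038]
   timer 0 
scene jug axis [0.6225 0.2541] scene top z [0.1485 0.1601 0.1624]
  plate pts 139
   garlic 345 [ 0.577 -0.072  0.039]
   was 340 [ 0.577 -0.072  0.039]
   timer 838 [ 0.451 -0.218  0.046]
   was 847 [ 0.451 -0.218  0.046]
top top z [0.529  0.531  0.5319]
  plate pts 0
   garlic 272 [ 0.583 -0.067  0.039]
   was 280 [ 0.583 -0.067  0.039]
   timer 417 [ 0.458 -0.212  0.046]
   was 416 [ 0.458 -0.212  0.047]
```

```bash
python3 -c "
from rig import robot
print(robot.sign_off())"
```

```text
the job is handed in; nothing more can be done
None
```

The tea warmer is built and handed in at about 29 s of the 102 s allowed. The order was tea light, chimney, copper plate, then jug.

| Layer | Measured centre (x, y) | Target or part below (x, y) | Height check |
|---|---|---|---|
| Tea light | (0.621, 0.2555) | hollow (0.621, 0.2565) | depth reading about 0.016; sat down in the hollow in the picture |
| Chimney | (0.621, 0.2554) | hollow (0.621, 0.2565) | top at 0.070, expected 0.069 |
| Plate | (0.621, 0.2547) | chimney (0.621, 0.2554) | top at 0.078, expected 0.077; fitted slope about 0.02 rad, within depth noise |
| Jug | (0.621–0.6225, 0.253–0.254) | plate (0.621, 0.2547) | top at 0.162, as expected |

In the last scene and top images the garlic and egg timer are where they were at the start, to the millimetre. The gripper was open and clear of everything.

- **Final picture not seen:** the 16-picture limit was reached, so the finished stack was checked by depth numbers only. The jug's tilt was not measured separately.
- **Earlier layers at the end:** the tea light, chimney and plate were not measured again after the jug went on.
- **Fingertips:** the wrist camera showed them about 20 mm farther back than the given TCP definition implies. I set the grip heights from the measured tips instead.
- **Plate contact:** seating the plate touched about 2 mm early with about 9 N, but after release it lay flat.

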